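Try the square against a sawn block

TASK

Check that the near side of the large steel block stands square to the bench. Pick up the engineer's square that stands on its foot at the left of the bench by its upright blade, set its stock down on the bench in front of the middle of the block's broad side that faces the front edge of the bench, and press the blade's outer edge lightly against that side so that it lies flush. Let go and leave the square standing there; do not shove the large block along or disturb the small dark block.

Things in the scene. Friction and masses are not known exactly. Their poses are not given: they have to be found in the camera images.
- square_blade (a point): Plain steel engineer's square, 0.35 kg, standing on the bench as an L: foot bar (stock) 80 mm long, 32 wide, 13 high; blade 20 wide (x), 10 thick (y) rises from one end of it to 125 above the bench. Point: middle of the blade, 106 above the underside; grip here across the 10. x: to the outer edge to be pressed, 10 away, flush with the stock's end; the stock runs to -x, 70 from the point. z up.
- large_block: The large loose sawn steel block with mill scale, 2.9 kg, 74 mm along x, 92 along y, 72 high. Origin: centre of its underside, on the bench; z up. The broad side to check is its -x side, 37 mm from the origin, facing the bench's front edge, where the robot stands. It slides if pushed by more than about 10 N.
- small_block: A bystander: the smaller, dark upright block, 44 mm along x, 47 mm along y, 80 mm high, loose. Origin at the centre of its underside. It may stand to the left or the right of the large block; leave it alone.
Mind the look-alikes: they are no part of the job. Of the things like the part that bears square_blade, leave any that is yellow; of the rest the smaller one is meant.

How it is judged:
On the way, in this order (a step that is already met when the one before it is completed fails the run):
1. the square is lifted clear of the bench, held in the fingers (height (world z) of square_blade above 0.121 m and contact force between the fingers and square above 0.5 N), for 0.1 s.
2. the held square, upright with its stock down on the bench (within 8 mm), is pressed with more than 1 N against the near broad side of the large block (angle between square_blade's own z axis and vertical below 0.175 rad and height (world z) of square_blade between 0.098 and 0.114 m and x of square_blade in the frame of large_block between -0.057 and -0.037 m and y of square_blade in the frame of large_block between -0.035 and 0.035 m and angle between the x axis of square_blade and the x axis of large_block, either way round below 0.21 rad and contact force between square and large_block above 1 N and contact force between the fingers and square above 0.5 N), for 0.15 s.
At the end, for the whole second after the job is handed in: The square stands at rest on the bench, released, upright within 10 degrees, its blade's outer edge within 10 mm of the near broad side of the large block, within 35 mm of that side's middle, and its stock square to that side within 12 degrees (angle between square_blade's own z axis and vertical below 0.175 rad and height (world z) of square_blade between 0.098 and 0.114 m and x of square_blade in the frame of large_block between -0.057 and -0.037 m and y of square_blade in the frame of large_block between -0.035 and 0.035 m and angle between the x axis of square_blade and the x axis of large_block, either way round below 0.21 rad and linear speed of square below 0.02 m/s and contact force between the fingers and square below 0.05 N); the robot touches nothing.
It fails at once if the large block is shoved more than 25 mm (distance of large_block from where it was at the start of the episode above 0.025 m).
It fails at once if the small block is moved more than 20 mm (distance of small_block from where it was at the start of the episode above 0.02 m).
It also fails if it takes over 40 s, if anything falls off the work surface, if the arm or the gripper's body presses on something with over 40 N, if the wrist force passes 120 N, or if a joint passes its speed limit or range.

ROBOT

A 6-joint arm with a two-finger parallel gripper is mounted at the origin on a cart in front of the work surface, level with it; the furniture and walls round the work are solid. World frame = base frame: x ahead of the robot, y to its left, z up, the work surface at z = 0. Lengths are in m, angles in rad, forces in N, time in s.
With the tool pointing down it reaches from about 0.325 to 0.775 m from the base axis. Payload 5.5 kg.
Tool frame: the origin (TCP) lies midway between the tips of the shut fingers; the grasp point (between the pads) lies 19 mm behind it; z points along the fingers, y is the line along which they close (so a half turn about z gives the same grasp; the last joint's range is limited). The gripper opens to 85 mm and grips with 20 to 120 N. Pads are 22 mm wide; open, the fingers measure 114 mm over their backs; the gripper's body (76 mm by 85 mm) begins 54 mm behind the grasp point. The pads swing forward as they close: fully open they stand 13 mm farther back than shut.
Start: joints at [-1.182, 0.091, 1.231, -0, 1.82, -0.057], TCP at [0.259, -0.541, 0.231] pointing down, gripper open.
Joint ranges: [-2.87, 2.87], [-0.86, 2.18], [0.17, 2.46], [-1.51, 4.65], [0.06, 2.69], [-2.65, 2.65]. Speed limits (rad/s): [2.57, 2.57, 3.01, 3.14, 3.14, 3.14].

INTERFACE

Orientations are given as a rotation vector (axis times angle).
In Python, from plant import r gives the robot as it stands.
- The arm moves only by the tool send_rows, never from a script. Its argument "deltas" is a list of rows, each an object of numbers: "x", "y", "z": the shift along the tool's x, y, z in m; "roll": the turn about the tool's z in rad; "claw": the opening, from 0 (shut) to 1 (fully open). A call has exactly 5 rows; each row is the pose to reach, as a shift and turn from the pose commanded when the call began, along the tool's axes at that moment; what a row does not reach only later rows make up. A row lasts 1/12 s, in which the tool goes at most 41.7 mm and 7.16 degrees, less where a joint would pass 70% of its speed; a pose out of reach is approached as far as the arm can. A call with a gripper value outside its range is refused whole. The fingers move at their own pace and stop on an object; "newtons" is the grip in N (left out, the last holds). Time passes only in rows, so rows that repeat a pose let the fingers close, or fill a call up. It gives the time, the measured TCP pose, the force, the opening and the grip force at its end, in the units of the state.
- r.state(): the state, without advancing time (a new reading comes with each control period).
- r.camera(name): name is "scene" or "top" or "wrist"; returns a dict with "img" (384x512x3 uint8, blue, green, red), "fx", "fy", "cx", "cy" (pixels), "k1" (the pictures are not rectified: a ray, as slopes to the right and down, at radius r is drawn at 1 + k1 r^2 times it, then the intrinsics apply), "eye" and "rotation" of the camera in the world. Camera axes: x right, y down, z forward; pixel columns grow to the right and rows downward; lengths in m; the calibration is good to about 2 mm. A picture is of the moment at which its call begins. There is no depth.
- r.job_done(): hands the job in; it is judged then, once.
Trained networks look in a picture, given as the dict that the camera call returned (one of the last four; its "shot" number tells which), for a name from the list of things; names that differ only in an ending like _2 or _b are one class to them, and where a whole thing is asked for, a point or a joint stands for the part that bears it (a point fixed in the world has none). Each returns a list of dicts, best first, with "confidence" (0 to 1); they miss things now and then, are a little off and sometimes report something else, mostly with a low value. They report only what shows in the picture. A call takes as long as a camera call. They do not tell look-alikes from the thing itself.
- r.spot_in(target, picture): "bbox" ([left, top, width, height] as shares, 0 to 1, of the picture: columns of its width, rows of its height, round what is visible of it).
- r.outline_of(target, picture): "mask" (384x512 bool, what is visible of it) and "bbox" ([left, top, width, height] as shares, 0 to 1, of the picture: columns of its width, rows of its height, round what is visible of it).
The state is a dict: "t": time; "joint_positions": joint angles; "joint_velocities": joint speeds; "effort": joint torques, N m; "tool_pos": TCP position; "eef_rot": TCP orientation; "force": force on the tool from outside, world axes, zero at the start; "moment": the same for the moment, N m; "gripper_width": finger opening in m; "gripper_force": force on a finger pad.
Only numpy, scipy, OpenCV 4.12 (cv2) and the standard library are available. Lean on these libraries where they do the work, as an engineer would, in place of code of your own. Each camera call takes 0.05 s, during which the arm holds its last target. There are 200 camera calls.

## Working session

There is one attempt and no reset: what is moved stays moved. The work goes in short steps, Python scripts to look and compute and a tool call to move; the robot and the scene stay as the last step left them, time stands still between calls to the robot, and variables do not carry over. Pictures are saved under pics/ and viewed, at most 10 in all, crops included, and the job is handed in when it is done.

Besides the shell and the picture viewer there is one more tool, called after ">>>" as name(argument=value, ...) on one line, values as JSON. send_rows: Moves the arm, as the interface text tells. Its arguments: {"type":"object","properties":{"deltas":{"type":"array","items":{"type":"object","properties":{"x":{"type":"number"},"y":{"type":"number"},"z":{"type":"number"},"roll":{"type":"number"},"claw":{"type":"number"}}}},"newtons":{"type":"number"}},"required":["deltas"]}

```bash
mkdir -p pics; cat > h.py <<'E'
import numpy as np,cv2
from plant import r
def ray(c,u,v):
    K=np.array([[c['fx'],0,c['cx']],[0,c['fy'],c['cy']],[0,0,1.]])
    x=np.array([(u-c['cx'])/c['fx'],(v-c['cy'])/c['fy']]);s=x.copy()
    for _ in range(20): s=x/(1+c['k1']*(s@s))
    return np.array(c['rotation'])@np.array([s[0],s[1],1])
def onz(c,u,v,z):
    d=ray(c,u,v);e=np.array(c['eye']);return e+d*(z-e[2])/d[2]
def proj(c,p):
    q=np.array(c['rotation']).T@(np.array(p)-np.array(c['eye']));s=q[:2]/q[2];s=s*(1+c['k1']*(s@s))
    return np.array([s[0]*c['fx']+c['cx'],s[1]*c['fy']+c['cy']])
E
python3 - <<'E'
from h import *
ims=[]
for n in ("scene","top"):
    c=r.camera(n);im=c['img'].copy()
    print(n,np.round(c['eye'],3),np.round(c['rotation'],2).tolist(),c['fx'],c['k1'])
    for t in("square_blade","large_block","small_block"):
        for d in r.outline_of(t,c)[:5]:
            b=np.array(d['bbox'])*[512,384,512,384];print(t,round(d['confidence'],2),b.round(0))
            cs,_=cv2.findContours(d['mask'].astype(np.uint8),0,2)
            for k in cs[:1]:print(' rect',cv2.minAreaRect(max(cs,key=cv2.contourArea)))
    cv2.imwrite(f'pics/{n}1.png',cv2.resize(im,(768,576)))
print(r.state())
E
```

```text
scene [ 0.544 -0.48   0.848] [-2.56, -0.17, 0.04] 445.3422450684862 -0.16197309331474802
square_blade 0.79 [205. 120.  15.  41.]
 rect ((211.0, 138.5), (39.0, 14.0), 90.0)
large_block 0.79 [295. 171.  43.  56.]
 rect ((317.0, 199.0), (54.0, 38.0), 90.0)
small_block 0.74 [272. 283.  30.  43.]
 rect ((289.0, 303.5), (23.730051040649414, 37.45817947387695), 11.309932708740234)
top [ 0.375 -0.006  0.916] [-2.18, 2.12, -0.18] 359.9824705842804 -0.06912357121656289
square_blade 0.91 [161. 245.  34.  16.]
 rect ((176.22589111328125, 251.16244506835938), (13.323198318481445, 32.06117248535156), 85.91438293457031)
square_blade 0.63 [148. 185.  22.  38.]
 rect ((152.39230346679688, 203.43846130371094), (21.209938049316406, 31.38078498840332), 29.744882583618164)
square_blade 0.56 [209. 227.  44.  40.]
 rect ((230.6690673828125, 247.22396850585938), (48.223018646240234, 18.816116333007812), 36.25383758544922)
large_block 0.86 [215. 130.  39.  37.]
 rect ((235.5, 149.0), (36.0, 37.0), 90.0)
small_block 0.7 [321. 155.  18.  27.]
 rect ((330.1844177246094, 166.4713134765625), (24.535186767578125, 24.806793212890625), 5.19442892074585)
{'t': 0.4, 'joint_positions': array([-1.18171268e+00,  9.12143125e-02,  1.23084836e+00,  5.41840678e-06,
        1.81978230e+00, -5.66962871e-02]), 'joint_velocities': array([-0.00106271, -0.00032738, -0.00061533, -0.00125649,  0.00058177,
        0.00034605]), 'effort': array([-1.02166156e-03, -4.57737708e+01, -4.17456079e+01, -3.53980636e-05,
        2.39598317e-03, -1.15284917e-05]), 'tool_pos': array([ 0.25869309, -0.54134926,  0.2311229 ]), 'eef_rot': array([-3.06363413e+00, -6.94392826e-01,  5.74267183e-05]), 'force': array([-0.36003768, -0.23749763,  0.64453446]), 'moment': array([-0.04472915,  0.00424517,  0.03854418]), 'gripper_force': 0.0, 'gripper_width': 0.08544476625901408}
```

View pics/top1.png

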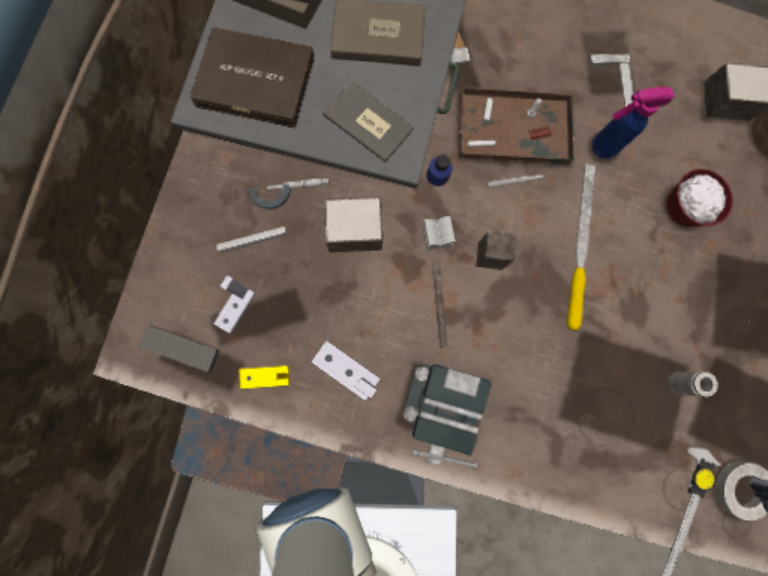

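View pics/scene1.png

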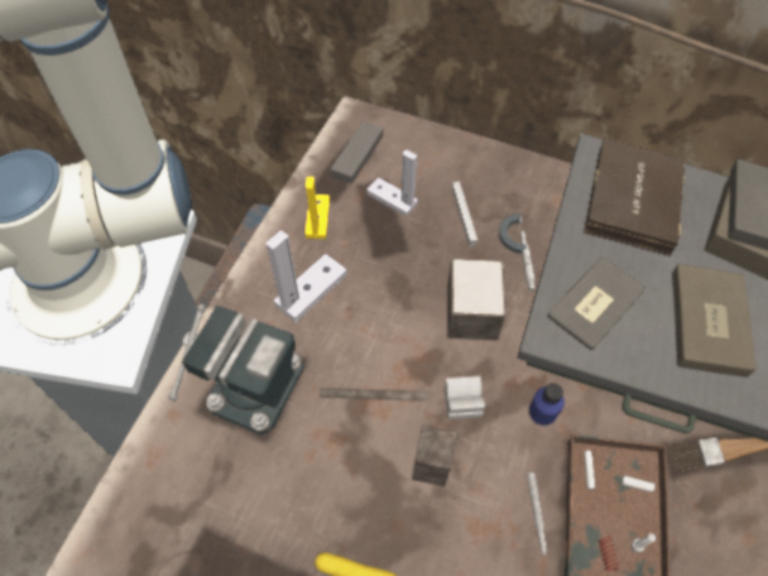

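```bash
cat >> h.py <<'E'
from scipy.spatial.transform import Rotation as R
from scipy.optimize import minimize
def fixc(c):
    c=dict(c);c['rotation']=R.from_rotvec(c['rotation']).as_matrix() if np.ndim(c['rotation'])==1 else np.array(c['rotation']);return c
def box(x0,x1,y0,y1,z0,z1): return np.array([[a,b,d] for a in(x0,x1) for b in(y0,y1) for d in(z0,z1)])
SQ=[box(-.07,.01,-.016,.016,0,.013),box(-.01,.01,-.005,.005,0,.125)]
LB=[box(-.037,.037,-.046,.046,0,.072)]
SB=[box(-.022,.022,-.0235,.0235,0,.08)]
S=4
def sil(c,boxes,p):
    m=np.zeros((384*S,512*S),np.uint8);k=R.from_euler('z',p[2]).as_matrix()
    for b in boxes:
        q=np.array([proj(c,k@v+[p[0],p[1],0]) for v in b])
        cv2.fillConvexPoly(m,cv2.convexHull(((q+.5)*S).round().astype(np.int32)),1)
    return cv2.resize(m.astype(np.float32),(512,384),interpolation=cv2.INTER_AREA)
def fit(obs,boxes,p0,spread=(.01,.01,.1)):
    def f(p):
        e=0
        for c,m in obs:
            s=sil(c,boxes,p);e+=np.abs(s-m).sum()/m.sum()
        return e
    p0=np.array(p0,float);sx=np.vstack([p0]+[p0+np.eye(3)[i]*spread[i] for i in range(3)])
    o=minimize(f,p0,method='Nelder-Mead',options=dict(initial_simplex=sx,maxiter=200,xatol=1e-4,fatol=1e-4));return o.x,o.fun/len(obs)
E
python3 - <<'E'
from h import *
cs={n:fixc(r.camera(n)) for n in("top","scene")}
t,s=cs['top'],cs['scene']
for n,c,u,v,z in[('sq stock far end top',t,148,217,.013),('blade top top',t,157,191,.125),('lb top centre',t,235.5,145,.072),('lb scene',s,318,190,.072),('sb',t,332,160,.08),('blade top scene',s,272,102,.125),('stock corner',s,246,125,.013)]:
    print(n,onz(c,u/1,v/1,z).round(3))
ims=[cv2.resize(cs['top']['img'][170:280,90:270],(720,440),interpolation=2)]
i2=cv2.resize(cs['scene']['img'][90:250,190:350],(560,560),interpolation=2)
cv2.imwrite('pics/a.png',ims[0]);cv2.imwrite('pics/b.png',i2)
for n,roi in(('top',(135,178,45,50)),('scene',(238,95,45,50))):
    x,y,w,h=roi;print(n);print(cs[n]['img'][y:y+h:3,x:x+w:3].max(2))
E
```

```text
sq stock far end top [0.439 0.239 0.013]
blade top top [0.49  0.193 0.125]
lb top centre [0.615 0.024 0.072]
lb scene [0.612 0.026 0.072]
sb [ 0.584 -0.209  0.08 ]
blade top scene [0.494 0.21  0.125]
stock corner [0.432 0.231 0.013]
top
[[117 115 113 112 114 113 113 107 109 106 108 105 102 105 105]
 [117 118 113 113 114 112 110 107 106 102 101 103 104 106 105]
 [121 116 116 114 112 152 151 104 106 104 100 106 100 104 100]
 [120 115 116 111 112 219 186  85 106 105 104 106 106 111  99]
 [121 123 115 112 192 221  84  84  82 100 110 109 105 105 102]
 [123 125 118 118 115 112  55  83  83  82 163 106 114 110 112]
 [127 126 122 121 116 109  97 149  69  75 220 170 111 111 104]
 [130 122 122 122 112 110 206 216 216 203 218 100 103  95  79]
 [126 123 122 117 114 152 217 129 220 218 120  81  69  70  67]
 [127 124 119 119 115 219 214 171 219 217  69  65  65  66  69]
 [125 128 114 101 207 213 216 220 217  68  64  65  66  65  66]
 [122 121  86 100 217 213 218 215 149  66  66  65  66  67  67]
 [120 118  93 220 210  99 218 216  71  66  65  67  66  70  67]
 [120 116  96 102 216 219 215  92  67  64  6
[... 586 characters left out ...]
0 150]
 [ 87 126 145 145 152 148 148 149 154 154 125 132 135 147 150]
 [ 99 145 148 152 147 145 145 149 153 154 126 130 135 149 146]
 [143 148 148 144 166 214 139 142 147 148 119 133 134 146 137]
 [131 124 118 148 231 226 230 194 147 142 113 130 135 144 137]
 [112  98 126 230 229 170 232 233 232 182 115 129 136 137 135]
 [120 101 104 171 229 234 235 234 217 232 127 130 140 135 134]
 [131 101  89 100 127 184 232 235 194 228 124 112 140 149 129]
 [135 100  87  85  89 107 133 207 234 235 173 121 146 184 127]
 [138 108  86  84  84  84  89 113 144 222 236 223 162 138 129]
 [135 110  88  85  86  85  85  85  96 131 158 219 140 134 128]
 [131 105  86  87  85  84  84  84  85 113 133 136 136 131 130]]
```

View pics/a.png

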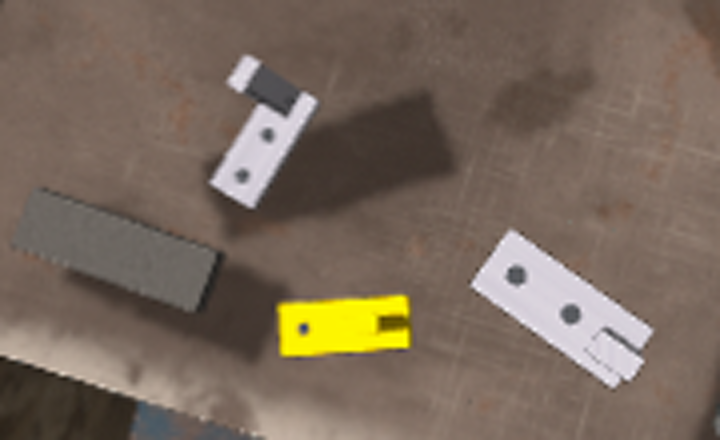

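View pics/b.png

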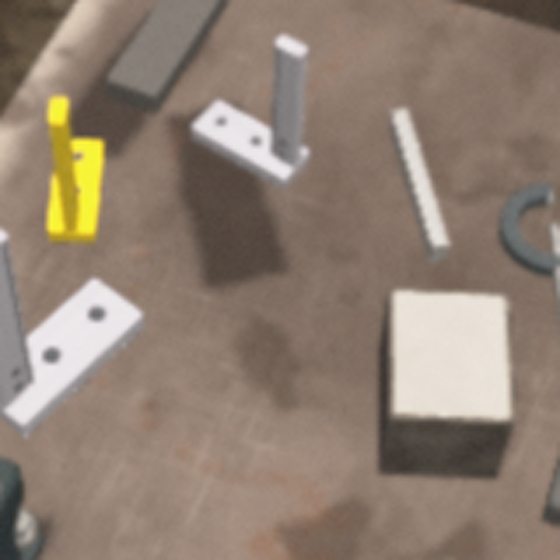

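```bash
python3 - <<'E'
from h import *
from scipy.optimize import least_squares
t,s=fixc(r.camera("top")),fixc(r.camera("scene"))
T=lambda u,v:((u+.5)/4+90-.5,(v+.5)/4+170-.5)
C=lambda u,v:((u+.5)/3.5+190-.5,(v+.5)/3.5+90-.5)
pts=[(t,T(210,183),(-.07,.016,.013)),(t,T(250,208),(-.07,-.016,.013)),(t,T(317,97),(.01,-.016,.013)),(t,T(243,73),(0,0,.125)),
(s,C(220,100),(-.07,.016,.013)),(s,C(190,127),(-.07,-.016,.013)),(s,C(285,182),(.01,-.016,.013)),(s,C(308,155),(.01,.016,.013)),(s,C(291,45),(0,0,.125))]
def f(p):
    k=R.from_euler('z',p[2]).as_matrix()
    return np.concatenate([proj(c,k@np.array(q)+[p[0],p[1],0])-uv for c,uv,q in pts])
o=least_squares(f,[.49,.2,-.7]);print('sq',o.x.round(4),np.abs(o.fun).round(1))
def fm(name,boxes,p0):
    obs=[]
    for c in(t,s):
        d=r.outline_of(name,c)
        if d: obs.append((c,d[0]['mask'].astype(np.float32)))
    for ob in([obs]+[[x] for x in obs]): print(name,[np.round(v,4) for v in fit(ob,boxes,p0)])
fm('large_block',LB,[.61,.025,0]);fm('small_block',SB,[.58,-.21,0])
print([onz(s,*C(*q),.072).round(4) for q in[(392,291),(507,294),(510,418),(388,415)]])
E
```

```text
sq [ 0.4968  0.2074 -0.5072] [0.4 0.2 0.3 0.1 0.6 0.7 0.3 0.2 0.5 0.1 0.3 0.1 0.3 0.4 0.7 1.  0.1 0.5]
large_block [array([0.6121, 0.0256, 0.0553]), np.float64(0.0454)]
large_block [array([0.6121, 0.0256, 0.0553]), np.float64(0.0454)]
small_block [array([ 0.5754, -0.2127, -0.0774]), np.float64(0.0958)]
small_block [array([ 0.5765, -0.2132,  0.0203]), np.float64(0.1303)]
small_block [array([ 0.5752, -0.2128, -0.0574]), np.float64(0.055)]
[array([0.5754, 0.065 , 0.072 ]), array([0.6453, 0.0722, 0.072 ]), array([ 0.6499, -0.0149,  0.072 ]), array([ 0.5795, -0.022 ,  0.072 ])]
```

```bash
cat >> h.py <<'E'
def go(goal,cmd=None):
    """shift in tool axes and roll to get to goal (x,y,z,yaw of tool x)"""
    s=r.state();p=np.array(s['tool_pos']);M=R.from_rotvec(s['eef_rot']).as_matrix()
    yaw=np.arctan2(M[1,0],M[0,0]);d=M.T@(np.array(goal[:3])-p)
    dy=(goal[3]-yaw+np.pi)%(2*np.pi)-np.pi
    print('t',round(s['t'],2),'pos',p.round(4),'yaw',round(yaw,4),'tilt',M[2].round(3),'shift',d.round(4),'roll',round(-dy,4),'w',round(s['gripper_width'],4),'f',np.round(s['force'],1))
E
python3 -c "
from h import *
go((.4968,.2074,.21,2.634))"
```

```text
t 0.8 pos [ 0.2587 -0.5414  0.2313] yaw 0.4458 tilt [-0.  0. -1.] shift [ 0.5377 -0.5729  0.0213] roll -2.1882 w 0.0856 f [ 0.3 -0.3 -0. ]
```

>>> send_rows(deltas=[{"x": 0.026,"y": -0.028,"z": 0,"roll": -0.11,"claw": 1},{"x": 0.052,"y": -0.055,"z": 0,"roll": -0.22,"claw": 1},{"x": 0.078,"y": -0.083,"z": 0,"roll": -0.33,"claw": 1},{"x": 0.104,"y": -0.111,"z": 0,"roll": -0.44,"claw": 1},{"x": 0.13,"y": -0.139,"z": 0,"roll": -0.55,"claw": 1}], newtons=40)

```text
t: 1.22
tool_pos: [0.3162, -0.3583, 0.2312]
eef_rot: [2.756, 1.507, 0.0]
force: [0.3, 0.2, 0.2]
gripper_width: 0.0855
gripper_force: 0.0
```

```bash
python3 -c "
from h import *
go((.4968,.2074,.21,2.634))"
```

```text
t 1.22 pos [ 0.3162 -0.3583  0.2312] yaw 1.0007 tilt [ 0.  0. -1.] shift [ 0.5737 -0.1533  0.0212] roll -1.6333 w 0.0855 f [0.3 0.2 0.2]
```

>>> send_rows(deltas=[{"x": 0.038,"y": -0.01,"z": 0,"roll": -0.11,"claw": 1},{"x": 0.076,"y": -0.02,"z": 0,"roll": -0.22,"claw": 1},{"x": 0.114,"y": -0.03,"z": 0,"roll": -0.33,"claw": 1},{"x": 0.152,"y": -0.04,"z": 0,"roll": -0.44,"claw": 1},{"x": 0.19,"y": -0.051,"z": 0,"roll": -0.55,"claw": 1}])

```text
t: 1.63
tool_pos: [0.3767, -0.171, 0.2315]
eef_rot: [2.243, 2.198, 0.001]
force: [0.8, 0.4, 0.1]
gripper_width: 0.0857
gripper_force: 0.0
```

>>> send_rows(deltas=[{"x": 0.038,"y": 0.011,"z": 0,"roll": -0.11,"claw": 1},{"x": 0.076,"y": 0.022,"z": 0,"roll": -0.22,"claw": 1},{"x": 0.114,"y": 0.033,"z": 0,"roll": -0.33,"claw": 1},{"x": 0.15,"y": 0.044,"z": 0,"roll": -0.44,"claw": 1},{"x": 0.19,"y": 0.055,"z": 0,"roll": -0.54,"claw": 1}])

```text
t: 2.05
tool_pos: [0.4365, 0.0175, 0.2317]
eef_rot: [1.575, 2.717, 0.0]
force: [0.8, -1.3, 0.5]
gripper_width: 0.0854
gripper_force: 0.0
```

```bash
python3 -c "
from h import *
go((.4968,.2074,.21,2.634))
c=fixc(r.camera('wrist'));im=c['img'].copy()
k=R.from_euler('z',-.507).as_matrix()
for b in SQ:
  for v in b:
    q=proj(c,k@v+[.4968,.2074,0]);print(v,q.round(0));cv2.circle(im,tuple(int(a) for a in q),2,(0,0,255),-1)
cv2.imwrite('pics/w1.png',im);print(c['eye'])
"
```

```text
t 2.05 pos [0.4365 0.0175 0.2317] yaw 2.0909 tilt [-0.001  0.001 -1.   ] shift [0.1348 0.1467 0.0217] roll -0.5431 w 0.0854 f [ 0.8 -1.3  0.5]
[-0.07  -0.016  0.   ] [354. -35.]
[-0.07  -0.016  0.013] [358. -39.]
[-0.07   0.016  0.   ] [381. -51.]
[-0.07   0.016  0.013] [386. -55.]
[ 0.01  -0.016  0.   ] [388.  36.]
[ 0.01  -0.016  0.013] [393.  35.]
[0.01  0.016 0.   ] [415.  21.]
[0.01  0.016 0.013] [420.  19.]
[-0.01  -0.005  0.   ] [389.  14.]
[-0.01  -0.005  0.125] [454. -11.]
[-0.01   0.005  0.   ] [398.   9.]
[-0.01   0.005  0.125] [466. -18.]
[ 0.01  -0.005  0.   ] [397.  31.]
[ 0.01  -0.005  0.125] [465.  15.]
[0.01  0.005 0.   ] [406.  26.]
[0.01  0.005 0.125] [477.   8.]
[0.3941766  0.09007179 0.37527434]
```

View pics/w1.png

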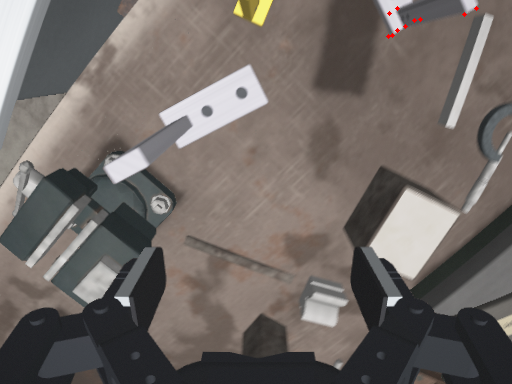

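The wrist picture shows the small square's stock corner near (395, 35) and its blade top at about (470, 10), both matching the projected model. The large block is at (410, 230).

>>> send_rows(deltas=[{"x": 0.027,"y": 0.029,"z": 0,"roll": -0.11,"claw": 1},{"x": 0.054,"y": 0.058,"z": 0,"roll": -0.22,"claw": 1},{"x": 0.081,"y": 0.088,"z": 0,"roll": -0.33,"claw": 1},{"x": 0.108,"y": 0.117,"z": 0,"roll": -0.44,"claw": 1},{"x": 0.135,"y": 0.147,"z": 0,"roll": -0.543,"claw": 1}])

```text
t: 2.52
tool_pos: [0.498, 0.2075, 0.2315]
eef_rot: [0.789, 3.04, 0.0]
force: [0.7, -0.1, 0.9]
gripper_width: 0.0857
gripper_force: 0.0
```

```bash
python3 -c "
from h import *
go((.4968,.2074,.087,2.634))
c=fixc(r.camera('wrist'));im=c['img'].copy()
k=R.from_euler('z',-.507).as_matrix()
for b in SQ:
  for v in b:
    q=proj(c,k@v+[.4968,.2074,0]);cv2.circle(im,tuple(int(a) for a in q),1,(0,0,255),-1)
cv2.imwrite('pics/w2.png',cv2.resize(im,(768,576)))
"
```

```text
t 2.52 pos [0.498  0.2075 0.2315] yaw 2.6338 tilt [-0.001  0.    -1.   ] shift [ 0.0011 -0.0007  0.1445] roll -0.0002 w 0.0857 f [ 0.7 -0.1  0.9]
```

View pics/w2.png

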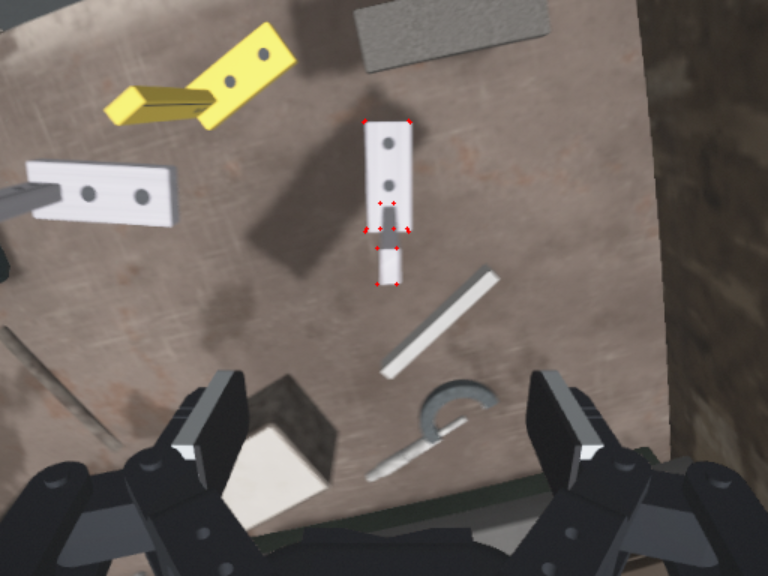

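The model overlays the square to within about 1 mm: stock at (388, 175) and blade top at (390, 265). The blade lies centred between the fingers, so I descend.

>>> send_rows(deltas=[{"x": 0.001,"y": 0,"z": 0.03,"roll": 0,"claw": 1},{"x": 0.001,"y": 0,"z": 0.065,"roll": 0,"claw": 1},{"x": 0.001,"y": 0,"z": 0.1,"roll": 0,"claw": 1},{"x": 0.001,"y": 0,"z": 0.13,"roll": 0,"claw": 1},{"x": 0.001,"y": 0,"z": 0.145,"roll": 0,"claw": 1}], newtons=40)

```text
t: 2.98
tool_pos: [0.4948, 0.2053, 0.0813]
eef_rot: [-0.796, -3.033, 0.006]
force: [0.3, -0.4, -0.7]
gripper_width: 0.0854
gripper_force: 0.0
```

>>> send_rows(deltas=[{"z": 0,"claw": 0.6},{"z": 0,"claw": 0.4},{"z": 0,"claw": 0.2},{"z": 0,"claw": 0},{"z": 0,"claw": 0}], newtons=40)

```text
validation failed for argument at $.de...
```

>>> send_rows(deltas=[{"z": 0,"claw": 0},{"z": 0,"claw": 0},{"z": 0,"claw": 0},{"z": 0,"claw": 0},{"z": 0,"claw": 0}], newtons=40)

```text
validation failed for argument at $.de...
```

>>> send_rows(deltas=[{"x": 0,"y": 0,"z": 0,"roll": 0,"claw": 0.6},{"x": 0,"y": 0,"z": 0,"roll": 0,"claw": 0.4},{"x": 0,"y": 0,"z": 0,"roll": 0,"claw": 0.2},{"x": 0,"y": 0,"z": 0,"roll": 0,"claw": 0},{"x": 0,"y": 0,"z": 0,"roll": 0,"claw": 0}], newtons=40)

```text
t: 3.4
tool_pos: [0.498, 0.2065, 0.0885]
eef_rot: [0.796, 3.036, 0.003]
force: [0.0, -0.3, -0.0]
gripper_width: 0.026
gripper_force: 0.0
```

>>> send_rows(deltas=[{"x": 0,"y": 0,"z": 0,"roll": 0,"claw": 0},{"x": 0,"y": 0,"z": 0,"roll": 0,"claw": 0},{"x": 0,"y": 0,"z": 0,"roll": 0,"claw": 0},{"x": 0,"y": 0,"z": 0,"roll": 0,"claw": 0},{"x": 0,"y": 0,"z": 0,"roll": 0,"claw": 0}], newtons=40)

```text
t: 3.82
tool_pos: [0.4976, 0.2066, 0.0877]
eef_rot: [0.796, 3.037, 0.003]
force: [0.9, 0.2, 6.0]
gripper_width: 0.0095
gripper_force: 43.2
```

```bash
python3 -c "
from h import *
go((.4968,.2074,.087,2.634))
print(r.state()['gripper_force'])"
```

```text
t 3.82 pos [0.4976 0.2066 0.0877] yaw 2.6289 tilt [-0.002  0.002 -1.   ] shift [0.0011 0.0003 0.0007] roll -0.0051 w 0.0095 f [0.9 0.2 6. ]
43.1638365983963
```

>>> send_rows(deltas=[{"x": 0,"y": 0,"z": -0.01,"roll": 0,"claw": 0},{"x": 0,"y": 0,"z": -0.02,"roll": 0,"claw": 0},{"x": 0,"y": 0,"z": -0.03,"roll": 0,"claw": 0},{"x": 0,"y": 0,"z": -0.035,"roll": 0,"claw": 0},{"x": 0,"y": 0,"z": -0.035,"roll": 0,"claw": 0}])

```text
t: 4.23
tool_pos: [0.4977, 0.2065, 0.1233]
eef_rot: [0.796, 3.037, 0.002]
force: [-0.8, -0.2, -2.5]
gripper_width: 0.0096
gripper_force: 42.0
```

```bash
python3 -c "
from h import *
b=np.array([.6123,.0255]);a=.055
p=b-.082*np.array([np.cos(a),np.sin(a)])
go((p[0],p[1],.123,a+np.pi))
c=fixc(r.camera('scene'));s=r.state();im=c['img'].copy()
M=R.from_rotvec(s['eef_rot']).as_matrix();o=np.array(s['tool_pos'])-M[:,2]*.019
F=np.column_stack([-M[:,0],M[:,1],-M[:,2]])
for bb in SQ:
  for v in bb:
    q=proj(c,o+F@(v-[0,0,.106]));cv2.circle(im,tuple(int(round(a)) for a in q),1,(0,0,255),-1)
cv2.imwrite('pics/s2.png',cv2.resize(im[60:260,170:370],(600,600),interpolation=2))
"
```

```text
t 4.23 pos [0.4977 0.2065 0.1233] yaw 2.6288 tilt [-0.002  0.002 -1.   ] shift [-0.1195 -0.1455  0.0002] roll -0.5678 w 0.0096 f [-0.8 -0.2 -2.5]
```

View pics/s2.png

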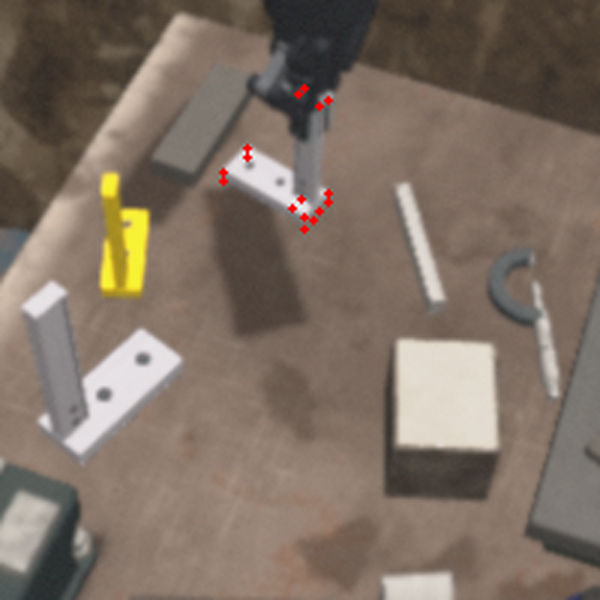

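The square hangs level in the fingers, blade at (310, 160) and stock clear of the bench. I carry it to the block next.

>>> send_rows(deltas=[{"x": -0.006,"y": -0.008,"z": 0,"roll": -0.05,"claw": 0},{"x": -0.022,"y": -0.028,"z": 0,"roll": -0.14,"claw": 0},{"x": -0.04,"y": -0.05,"z": 0,"roll": -0.23,"claw": 0},{"x": -0.058,"y": -0.072,"z": 0,"roll": -0.32,"claw": 0},{"x": -0.075,"y": -0.092,"z": 0,"roll": -0.4,"claw": 0}])

```text
t: 4.7
tool_pos: [0.5168, 0.0879, 0.1205]
eef_rot: [-0.169, -3.136, 0.001]
force: [-0.2, -0.1, -3.9]
gripper_width: 0.0094
gripper_force: 41.9
```

```bash
python3 -c "
from h import *
b=np.array([.6123,.0255]);a=.055
p=b-.082*np.array([np.cos(a),np.sin(a)])
go((p[0],p[1],.123,a+np.pi))"
```

```text
t 4.7 pos [0.5168 0.0879 0.1205] yaw 3.0337 tilt [ 0.001 -0.001 -1.   ] shift [-0.0208 -0.0651 -0.0025] roll -0.1629 w 0.0094 f [-0.2 -0.1 -3.9]
```

>>> send_rows(deltas=[{"x": -0.006,"y": -0.02,"z": -0.001,"roll": -0.05,"claw": 0},{"x": -0.013,"y": -0.042,"z": 0,"roll": -0.1,"claw": 0},{"x": -0.019,"y": -0.058,"z": 0,"roll": -0.15,"claw": 0},{"x": -0.021,"y": -0.065,"z": 0,"roll": -0.163,"claw": 0},{"x": -0.021,"y": -0.065,"z": 0,"roll": -0.163,"claw": 0}])

```text
t: 5.12
tool_pos: [0.5305, 0.0205, 0.1204]
eef_rot: [0.076, -3.139, 0.001]
force: [-0.7, 0.4, -3.2]
gripper_width: 0.0095
gripper_force: 41.9
```

```bash
python3 -c "
from h import *
b=np.array([.6123,.0255]);a=.055
p=b-.082*np.array([np.cos(a),np.sin(a)])
go((p[0],p[1],.088,a+np.pi))
c=fixc(r.camera('scene'))
d=r.outline_of('large_block',c)
print(fit([(c,d[0]['mask'].astype(np.float32))],LB,[.612,.025,.05]))
s=r.state();im=c['img'].copy()
M=R.from_rotvec(s['eef_rot']).as_matrix();o=np.array(s['tool_pos'])-M[:,2]*.019
F=np.column_stack([-M[:,0],M[:,1],-M[:,2]])
P=[o+F@(v-[0,0,.106]) for bb in SQ for v in bb]+[R.from_euler('z',a).as_matrix()@v+[*b,0] for v in LB[0]]
for v in P: cv2.circle(im,tuple(int(round(a)) for a in proj(c,v)),1,(0,0,255),-1)
cv2.imwrite('pics/s3.png',cv2.resize(im[110:260,220:370],(600,600),interpolation=2))
"
```

```text
t 5.12 pos [0.5305 0.0205 0.1204] yaw -3.0935 tilt [ 0.001 -0.001 -1.   ] shift [0.     0.0005 0.0324] roll -0.0069 w 0.0095 f [-0.7  0.4 -3.2]
(array([0.61239694, 0.02532288, 0.06029311]), np.float64(0.03404572606086731))
```

View pics/s3.png

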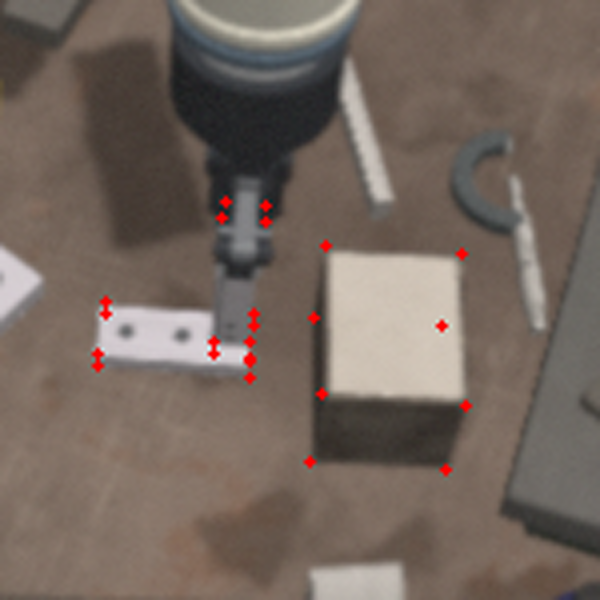

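Square and block match the model, with a gap of about 35 mm between blade (250, 330) and block side (315, 390). I lower it until the stock is about 1 mm above the bench.

>>> send_rows(deltas=[{"x": 0,"y": 0,"z": 0.008,"roll": 0,"claw": 0},{"x": 0,"y": 0,"z": 0.018,"roll": 0,"claw": 0},{"x": 0,"y": 0,"z": 0.026,"roll": 0,"claw": 0},{"x": 0,"y": 0,"z": 0.031,"roll": 0,"claw": 0},{"x": 0,"y": 0,"z": 0.031,"roll": 0,"claw": 0}])

```text
t: 5.63
tool_pos: [0.53, 0.0228, 0.0887]
eef_rot: [0.08, -3.139, -0.0]
force: [-1.4, 0.2, -2.7]
gripper_width: 0.0095
gripper_force: 41.9
```

>>> send_rows(deltas=[{"x": -0.006,"y": 0,"z": 0,"roll": -0.007,"claw": 0},{"x": -0.012,"y": 0,"z": 0,"roll": -0.007,"claw": 0},{"x": -0.018,"y": 0,"z": 0,"roll": -0.007,"claw": 0},{"x": -0.024,"y": 0,"z": 0,"roll": -0.007,"claw": 0},{"x": -0.029,"y": 0,"z": 0,"roll": -0.007,"claw": 0}])

```text
t: 6.05
tool_pos: [0.5606, 0.0238, 0.0903]
eef_rot: [-0.09, 3.14, 0.0]
force: [0.2, 0.1, -3.4]
gripper_width: 0.0097
gripper_force: 41.9
```

>>> send_rows(deltas=[{"x": 0,"y": 0,"z": 0,"roll": 0,"claw": 0},{"x": 0,"y": 0,"z": 0,"roll": 0,"claw": 0},{"x": -0.001,"y": 0,"z": 0,"roll": 0,"claw": 0},{"x": -0.002,"y": 0,"z": 0,"roll": 0,"claw": 0},{"x": -0.002,"y": 0,"z": 0,"roll": 0,"claw": 0}])

```text
t: 6.47
tool_pos: [0.5617, 0.0238, 0.0903]
eef_rot: [-0.09, 3.14, -0.0]
force: [0.2, -0.5, -2.8]
gripper_width: 0.0096
gripper_force: 41.9
```

>>> send_rows(deltas=[{"x": 0,"y": 0,"z": 0.001,"roll": 0,"claw": 0},{"x": -0.001,"y": 0,"z": 0.0015,"roll": 0,"claw": 0},{"x": -0.002,"y": 0,"z": 0.0015,"roll": 0,"claw": 0},{"x": -0.003,"y": 0,"z": 0.0015,"roll": 0,"claw": 0},{"x": -0.003,"y": 0,"z": 0.0015,"roll": 0,"claw": 0}])

```text
t: 6.88
tool_pos: [0.5648, 0.0241, 0.0888]
eef_rot: [-0.09, 3.14, 0.0]
force: [-0.5, 0.0, -2.1]
gripper_width: 0.0094
gripper_force: 41.9
```

>>> send_rows(deltas=[{"x": 0,"y": 0,"z": 0,"roll": 0,"claw": 0},{"x": -0.0005,"y": 0,"z": 0,"roll": 0,"claw": 0},{"x": -0.0005,"y": 0,"z": 0,"roll": 0,"claw": 0},{"x": -0.001,"y": 0,"z": 0,"roll": 0,"claw": 0},{"x": -0.001,"y": 0,"z": 0,"roll": 0,"claw": 0}])

```text
t: 7.3
tool_pos: [0.5657, 0.0241, 0.0888]
eef_rot: [-0.09, 3.14, 0.0]
force: [-0.3, -0.4, -3.2]
gripper_width: 0.0092
gripper_force: 41.9
```

>>> send_rows(deltas=[{"x": 0,"y": 0,"z": 0,"roll": 0,"claw": 0},{"x": -0.0005,"y": 0,"z": 0,"roll": 0,"claw": 0},{"x": -0.0005,"y": 0,"z": 0,"roll": 0,"claw": 0},{"x": -0.001,"y": 0,"z": 0,"roll": 0,"claw": 0},{"x": -0.001,"y": 0,"z": 0,"roll": 0,"claw": 0}])

```text
t: 7.72
tool_pos: [0.5667, 0.0242, 0.0888]
eef_rot: [-0.09, 3.14, 0.0]
force: [-0.5, -0.2, -2.5]
gripper_width: 0.0097
gripper_force: 41.9
```

>>> send_rows(deltas=[{"x": 0,"y": 0,"z": 0,"roll": 0,"claw": 0},{"x": -0.0005,"y": 0,"z": 0,"roll": 0,"claw": 0},{"x": -0.0005,"y": 0,"z": 0,"roll": 0,"claw": 0},{"x": -0.001,"y": 0,"z": 0,"roll": 0,"claw": 0},{"x": -0.001,"y": 0,"z": 0,"roll": 0,"claw": 0}])

```text
t: 8.13
tool_pos: [0.5677, 0.0242, 0.0888]
eef_rot: [-0.09, 3.14, 0.0]
force: [0.2, -1.3, -3.0]
gripper_width: 0.0094
gripper_force: 41.9
```

>>> send_rows(deltas=[{"x": 0,"y": 0,"z": 0,"roll": 0,"claw": 0},{"x": -0.0005,"y": 0,"z": 0,"roll": 0,"claw": 0},{"x": -0.0005,"y": 0,"z": 0,"roll": 0,"claw": 0},{"x": -0.001,"y": 0,"z": 0,"roll": 0,"claw": 0},{"x": -0.001,"y": 0,"z": 0,"roll": 0,"claw": 0}])

```text
t: 8.55
tool_pos: [0.5681, 0.0243, 0.0887]
eef_rot: [0.09, -3.139, 0.0]
force: [-4.8, 0.1, -0.7]
gripper_width: 0.0092
gripper_force: 42.1
```

```bash
python3 -c "
from h import *
go((.5654,.0229,.088,.055+np.pi))
F=[]
for i in range(3):
  c=fixc(r.camera('scene'));F.append(r.state()['force'])
print(np.round(F,2))
d=r.outline_of('large_block',c)
print(fit([(c,d[0]['mask'].astype(np.float32))],LB,[.612,.025,.05]))
cv2.imwrite('pics/s4.png',cv2.resize(c['img'][130:250,230:350],(600,600),interpolation=2))
"
```

```text
t 8.55 pos [0.5681 0.0243 0.0887] yaw -3.0844 tilt [ 0.002  0.    -1.   ] shift [ 0.0027 -0.0012  0.0007] roll 0.0022 w 0.0092 f [-4.8  0.1 -0.7]
[[-5.57 -0.33 -0.58]
 [-4.27  0.84 -0.41]
 [-5.19  0.43  0.37]]
(array([0.61354061, 0.02613856, 0.02284098]), np.float64(0.12225274741649628))
```

View pics/s4.png

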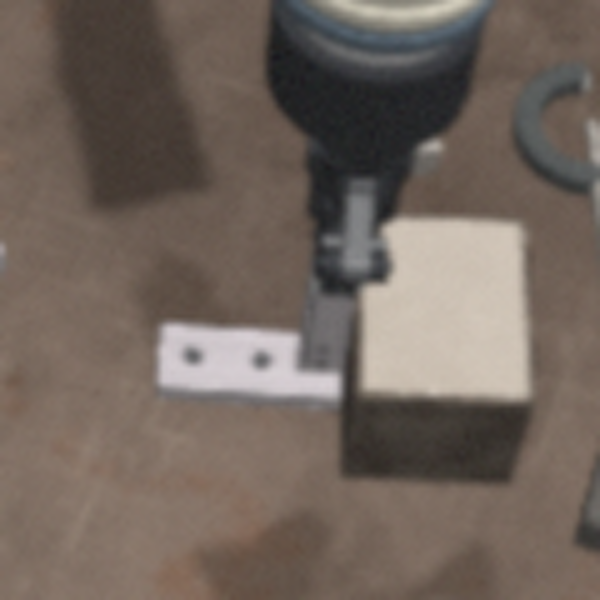

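The blade's outer edge lies against the block side at (345, 340), with about 5 N of contact. I lower the last millimetre onto the bench.

>>> send_rows(deltas=[{"x": 0,"y": 0,"z": 0,"roll": 0,"claw": 0},{"x": 0,"y": 0,"z": 0.0005,"roll": 0,"claw": 0},{"x": 0,"y": 0,"z": 0.001,"roll": 0,"claw": 0},{"x": 0,"y": 0,"z": 0.001,"roll": 0,"claw": 0},{"x": 0,"y": 0,"z": 0.001,"roll": 0,"claw": 0}])

```text
t: 9.17
tool_pos: [0.5681, 0.0242, 0.0877]
eef_rot: [0.09, -3.139, 0.0]
force: [-4.6, -0.6, -1.2]
gripper_width: 0.0091
gripper_force: 42.3
```

>>> send_rows(deltas=[{"x": 0,"y": 0,"z": 0,"roll": 0,"claw": 0},{"x": 0,"y": 0,"z": 0.0005,"roll": 0,"claw": 0},{"x": 0,"y": 0,"z": 0.001,"roll": 0,"claw": 0},{"x": 0,"y": 0,"z": 0.001,"roll": 0,"claw": 0},{"x": 0,"y": 0,"z": 0.001,"roll": 0,"claw": 0}])

```text
t: 9.58
tool_pos: [0.5682, 0.0242, 0.0877]
eef_rot: [0.09, -3.14, 0.0]
force: [-7.3, -0.3, 3.5]
gripper_width: 0.0091
gripper_force: 43.0
```

>>> send_rows(deltas=[{"x": 0.0003,"y": 0,"z": -0.0005,"roll": 0,"claw": 0},{"x": 0.0003,"y": 0,"z": -0.0005,"roll": 0,"claw": 0.15},{"x": 0.0003,"y": 0,"z": -0.0005,"roll": 0,"claw": 0.25},{"x": 0.0003,"y": 0,"z": -0.0005,"roll": 0,"claw": 0.4},{"x": 0.0003,"y": 0,"z": -0.0005,"roll": 0,"claw": 0.5}], newtons=20)

```text
t: 10.0
tool_pos: [0.5689, 0.0243, 0.0877]
eef_rot: [-0.09, 3.139, -0.0]
force: [-0.0, -0.1, 0.5]
gripper_width: 0.0428
gripper_force: 0.0
```

>>> send_rows(deltas=[{"x": 0,"y": 0,"z": 0,"roll": 0,"claw": 0.6},{"x": 0,"y": 0,"z": 0,"roll": 0,"claw": 0.6},{"x": 0,"y": 0,"z": -0.005,"roll": 0,"claw": 0.6},{"x": 0,"y": 0,"z": -0.015,"roll": 0,"claw": 0.6},{"x": 0,"y": 0,"z": -0.03,"roll": 0,"claw": 0.6}])

```text
t: 10.42
tool_pos: [0.5677, 0.0243, 0.1169]
eef_rot: [0.09, -3.138, -0.0]
force: [0.3, 0.4, -0.8]
gripper_width: 0.0514
gripper_force: 0.0
```

>>> send_rows(deltas=[{"x": 0,"y": 0,"z": -0.025,"roll": 0,"claw": 0.6},{"x": 0,"y": 0,"z": -0.05,"roll": 0,"claw": 0.6},{"x": 0,"y": 0,"z": -0.08,"roll": 0,"claw": 0.6},{"x": 0.02,"y": 0,"z": -0.1,"roll": 0,"claw": 0.6},{"x": 0.05,"y": 0,"z": -0.1,"roll": 0,"claw": 0.6}])

```text
t: 10.83
tool_pos: [0.5205, 0.0214, 0.2235]
eef_rot: [-0.09, 3.131, -0.001]
force: [0.1, 0.4, 1.2]
gripper_width: 0.0513
gripper_force: 0.0
```

```bash
python3 -c "
from h import *
go((.5654,.0229,.088,.055+np.pi))
ims=[]
c=fixc(r.camera('scene'))
d=r.outline_of('large_block',c)
print(fit([(c,d[0]['mask'].astype(np.float32))],LB,[.612,.025,.05]))
a=cv2.resize(c['img'][130:250,230:350],(400,400),interpolation=2)
w=fixc(r.camera('wrist'))['img']
cv2.imwrite('pics/s5.png',np.hstack([a,cv2.resize(w,(400,400))]))
"
```

```text
t 10.83 pos [0.5205 0.0214 0.2235] yaw -3.0842 tilt [-0.009 -0.001 -1.   ] shift [-0.0437 -0.001   0.1359] roll 0.0024 w 0.0513 f [0.1 0.4 1.2]
(array([0.61407867, 0.02636074, 0.00973669]), np.float64(0.06972923129796982))
```

View pics/s5.png

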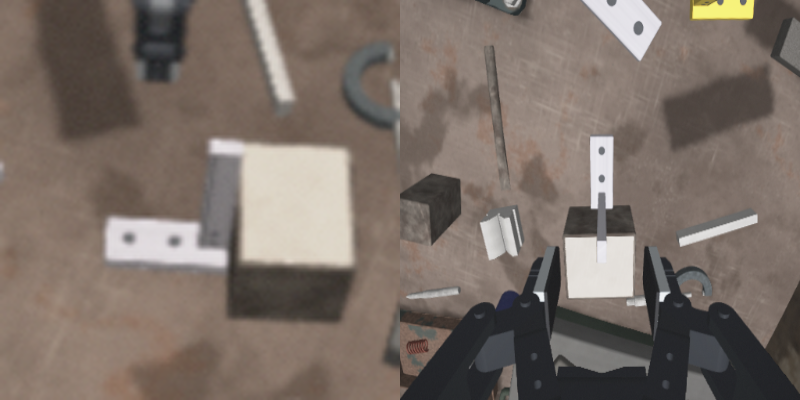

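The square stands upright with its blade flush on the block's near side at mid-width: in the left view the blade is at (220, 190) against the block edge at (235, 200). The fingers are clear.

>>> send_rows(deltas=[{"x": 0,"y": 0,"z": 0,"roll": 0,"claw": 0.6},{"x": 0,"y": 0,"z": 0,"roll": 0,"claw": 0.6},{"x": 0,"y": 0,"z": 0,"roll": 0,"claw": 0.6},{"x": 0,"y": 0,"z": 0,"roll": 0,"claw": 0.6},{"x": 0,"y": 0,"z": 0,"roll": 0,"claw": 0.6}])

```text
t: 11.4
tool_pos: [0.5187, 0.0214, 0.2168]
eef_rot: [0.09, -3.139, -0.0]
force: [-0.4, 0.0, 0.2]
gripper_width: 0.0511
gripper_force: 0.0
```

```bash
python3 -c "
from plant import r
print(r.job_done())"
```

```text
the job is handed in; nothing more can be done
None
```

The job is handed in (no verdict came back): the smaller steel square stands released on the bench with its blade flush against the middle of the large block's near side, after being pressed with about 5–7 N; the block moved about 2 mm at most by the camera, and the arm never went near the small dark block.

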